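Stand a gel cassette in the casting stand and clamp it

ROBOT

A 6-joint arm with a two-finger parallel gripper is mounted at the origin on the work surface. World frame = base frame: x ahead of the robot, y to its left, z up, the work surface at z = 0. Lengths are in m, angles in degrees, forces in N, time in s.
With the tool pointing down it reaches from about 0.25 to 0.725 m from the base axis. Payload 9.7 kg.
Tool frame: the origin (TCP) lies at the very end of the fingers, on their centre line; the grasp point (between the pads) lies 19 mm behind it; y points along the fingers, x is the direction in which the jaws open and shut, and the axes are right-handed (so a half turn about y gives the same grasp; the last joint's range is limited). The gripper opens to 85 mm and grips with 20 to 120 N. Pads are 22 mm wide; open, the fingers measure 114 mm over their backs; the gripper's body (76 mm by 85 mm) begins 54 mm behind the grasp point. The pads swing forward as they close: fully open they stand 13 mm farther back than shut.
Start: joints at [72.766, 4.979, 10.078, 95.1, 0, 90], TCP at [0.163, 0.525, 0.231] pointing down, gripper open.
Joint ranges: [-179.16, 179.16], [-48.56, 103.87], [-65.8, 70.77], [-126.05, 130.52], [-82.76, 87.17], [-180, 180]. Speed limits (degrees/s): [127.2, 127.2, 147.25, 180, 180, 180].

INTERFACE

Orientations are given as [roll, pitch, yaw] about the fixed x, y, z axes, in that order (R = Rz(yaw) Ry(pitch) Rx(roll)).
In Python, from workcell import bot gives the robot as it stands.
- The arm moves only by the shell command python3 -m jog 'ROWS' [FORCE]. ROWS is JSON, a list of rows, each a list of 7 numbers: the closure, from 0 (fully open) to 1 (shut), then the shift along the world's x, y, z in units of 25 mm (1.0 is 25 mm), then the turn, a rotation vector about the world's x, y, z in units of 5 degrees (1.0 is 5 degrees). A call has 1 to 5 rows; each row is the pose to reach, as a shift and turn from the pose commanded when the call began; what a row does not reach only later rows make up. A row lasts 1/10 s, in which the tool goes at most 50 mm and 8.59 degrees, less where a joint would pass 70% of its speed; a pose out of reach is approached as far as the arm can. A call with a gripper value outside its range is refused whole. The fingers move at their own pace and stop on an object; FORCE is the grip in N (left out, the last holds). Time passes only in rows, so rows that repeat a pose let the fingers close. It gives the time, the measured TCP pose, the force and the opening at its end, in the units of the state.
- bot.get_obs(): the state, without advancing time (a new reading comes with each control period).
- bot.camera(name): name is "scene" or "side" or "wrist"; returns (picture, depth): 400x640x3 uint8, red, green, blue; 400x640 float32, m along the optical axis (not along the pixel's ray), 0 where there is no reading.
- bot.camera_model(name): a dict with "fx", "fy", "cx", "cy" (pixels), "rvec" (rotation vector, rad) and "tvec" (3), from world to camera coordinates, as OpenCV has them; the wrist camera has in their place "tool_from_camera" (4x4, takes a point from camera to tool coordinates, whose origin is the TCP and whose axes are the tool frame's). Camera axes: x right, y down, z forward; pixel columns grow to the right and rows downward; lengths in m; the calibration is good to about 2 mm. The wrist camera is an equidistant fisheye: a pixel r from the principal point sees the ray r / f radians off the axis. A picture is of the moment at which its call begins: read the wrist's pose just before it. camera_model takes no time and is no camera call.
- bot.job_done(): hands the job in, once; it reports no verdict.
Trained networks look in the newest picture that a camera, given by its name, has taken for a name from the list of things; names that differ only in an ending like _2 or _b are one class to them, and where a whole thing is asked for, a point or a joint stands for the part that bears it (a point fixed in the world has none). Each returns a list of dicts, best first, with "conf" (0 to 1); they miss things now and then, are a little off and sometimes report something else, mostly with a low value. They report only what shows in the picture. A call takes as long as a camera call. They do not tell look-alikes from the thing itself.
- bot.regions_of(camera, label): "pixels" (400x640 bool, what is visible of it) and "point" ([row, column] in pixels, amid what is visible of it).
The state is a dict: "time": time; "q": joint angles; "qd": joint speeds; "joint_efforts": joint torques, N m; "ee_pos": TCP position; "tcp_rot": TCP orientation; "wrist_force": force on the tool from outside, world axes, zero at the start; "torque": the same for the moment, N m; "opening": finger opening in m.
Only numpy, scipy, OpenCV 4.12 (cv2) and the standard library are available. Lean on these libraries where they do the work, as an engineer would, in place of code of your own. Each camera call takes 0.05 s, during which the arm holds its last target. There are 200 camera calls.

TASK

Two white gel cassettes are draining in the sloping steel rests. Take the taller one, let it down upright (do not drop it) into the bay of the grey casting stand until its foot sits on the bay floor, and then lower the stand's press lever until its rubber pad rests on the cassette's top edge. Leave the shorter cassette and the other things on the bench where they are.

Things in the scene. Friction and masses are not known exactly. Their poses are not given: they have to be found in the camera images.
- tall_cassette: The taller cassette: white plastic plate, 10 mm thick (x), 90 wide (y), 100 tall (z), glass window, about 140 g, both faces alike. Origin at the centre of its foot edge; z points from foot to top. It leans in a rest, top towards the robot, 32 degrees from vertical, against a steel board that ends 45 mm up from the foot: its upper 55 mm are free on both faces.
- short_cassette: The shorter cassette, alike but only 70 mm tall; it leans in the other rest in the same way and stays there. Origin at the centre of its foot edge.
- rest_a: The sloping steel rest that holds the tall cassette: base 110 x 110 x 8 mm, fixed; origin at the centre of its underside. The cassette's foot is 24 mm along its +x and 25 mm up; the cassette leans towards its -x.
- rest_b: The same kind of rest, fixed, holding the short cassette; origin at the centre of its underside.
- stand: The grey plastic casting stand, fixed: base 90 mm (x) by 180 mm (y), 12 mm thick; origin at the centre of its underside. It carries the bay (a slot along its y, centred at y = -15 mm) and, beyond the bay's +y end, a post 34 x 22 mm and 138 mm high, centred at y = 66 mm, with the press lever in a fork at its top.
- bay (a point): Centre of the bay's floor, 12 mm above the bench; axes as the stand's. The bay is open at the top: 14 mm wide in x, 102 mm long in y, its walls 30 mm high with flared lips that open to about 26 mm and rise 40 mm above the floor.
- lever_pivot (a point): The press lever's pivot axis (parallel to the stand's x), 124 mm above the bench, 78 mm along +y from the bay's centre.
- lever_tab (a point): Centre of the outer face of the steel lever's tab (26 mm wide, 24 mm long), 64 mm from the pivot; push here. The lever bar is 8 mm thick, 16 mm wide and ends 76 mm from the pivot.
- lever_pad (a point): Centre of the lower face of the lever's rubber pad (16 mm diameter), 58 mm from the pivot along the lever, 12 mm from its centre line on the side that faces the bay.
- press_lever (a joint): Angle of the press lever (rad): 0 stands straight up, 1.57 lies level over the bay towards the stand's -y (its pad then just meets the top of a 100 mm cassette in the bay), limits -0.3 and 1.9. Stiff: it stays where it is left and takes about 1 N at the tab to move.
- dish: Small glass dish, 52 mm across, 14 mm high; bystander. Origin under its centre.
- comb: White gel comb lying flat, about 80 x 26 x 8 mm; bystander. Origin under its centre.
- reagent_bottle: Amber bottle, 56 mm diameter, 130 mm high; bystander. Origin under its centre.
- jar: Glass jar with a steel lid, 64 mm diameter, 90 mm high; bystander. Origin under its centre.
There are look-alikes about, which are no part of the job. Leave any brown or green look-alike of the tall_cassette alone.

How it is judged (in metres and radians):
On the way, in this order (a step that is already met when the one before it is completed fails the run):
1. the tall cassette stands in the bay, foot on its floor, while the lever is still raised (x of tall_cassette in the frame of bay between -0.007 and 0.007 m and y of tall_cassette in the frame of bay between -0.012 and 0.012 m and z of tall_cassette in the frame of bay between -0.004 and 0.004 m and angle between tall_cassette's own z axis and vertical below 0.2 rad and value of joint press_lever below 0.8 rad), for 0.2 s.
2. the lever is lowered onto the cassette's top edge (x of tall_cassette in the frame of bay between -0.007 and 0.007 m and y of tall_cassette in the frame of bay between -0.012 and 0.012 m and z of tall_cassette in the frame of bay between -0.004 and 0.004 m and angle between tall_cassette's own z axis and vertical below 0.2 rad and value of joint press_lever between 1.51 and 1.63 rad), for 0.2 s.
At the end, for the whole second after the job is handed in: Tall cassette at rest in the bay: foot within 4 mm of the floor, 7 mm across and 12 mm along of the bay centre, upright within 0.2 rad; lever on its top edge at 1.51 to 1.63 rad; short cassette within 20 mm, dish, comb, bottle and jar within 30 mm of their starts (all of step 2 and linear speed of tall_cassette below 0.02 m/s and height (world z) of short_cassette above 0.015 m and distance of short_cassette from where it was at the start of the episode below 0.02 m and distance of each of dish, comb, reagent_bottle, jar from where it was at the start of the episode below 0.03 m); the robot touches nothing.
It fails at once if the tall cassette is dropped into the bay (faster than 0.5 m/s in or just above it) (horizontal distance between tall_cassette and bay below 0.03 m and z of tall_cassette in the frame of bay below 0.06 m and linear speed of tall_cassette above 0.5 m/s).
It fails at once if the short cassette is moved more than 20 mm (distance of short_cassette from where it was at the start of the episode above 0.02 m).
It fails at once if a bystander (dish, comb, bottle, jar) is moved more than 30 mm (distance of any of dish, comb, reagent_bottle, jar from where it was at the start of the episode above 0.03 m).
It also fails if it takes over 64 s, if anything falls off the work surface, if the arm or the gripper's body presses on something with over 40 N, if the wrist force passes 120 N, or if a joint passes its speed limit or range.

## Working session

There is one attempt and no reset: what is moved stays moved. The work goes in short steps, Python scripts to look and compute and a shell command to move; the robot and the scene stay as the last step left them, time stands still between calls to the robot, and variables do not carry over. Pictures are saved under pics/ and viewed, about 8 in all and at most 12, crops included, and the job is handed in when it is done.

```bash
ls; mkdir -p pics
cat > h.py <<'E'
import numpy as np, cv2
from workcell import bot
from scipy.spatial.transform import Rotation as R
def cloud(name,d):
    m=bot.camera_model(name); v,u=np.mgrid[0:400,0:640]
    P=np.stack([(u-m['cx'])/m['fx']*d,(v-m['cy'])/m['fy']*d,d],-1)
    Rm=cv2.Rodrigues(np.array(m['rvec'],float))[0]
    return (P-np.array(m['tvec']).ravel())@Rm
E
python3 - <<'E'
from h import *
for c in ['scene','side']:
    p,d=bot.camera(c); cv2.imwrite(f'pics/{c}0.png',p[...,::-1]); np.savez(f'/tmp/{c}0.npz',p=p,d=d)
    W=cloud(c,d)
    for l in ['tall_cassette','short_cassette','rest_a','stand','press_lever','dish','comb','reagent_bottle','jar']:
        for r in bot.regions_of(c,l)[:4]:
            k=r['pixels']&(d>0); 
            print(c,l,round(r['conf'],2),np.round(r['point']),k.sum(),np.round(np.median(W[k],0),3),np.round(W[k].min(0),3),np.round(W[k].max(0),3))
print(bot.get_obs())
E
```

```text
pics
scene tall_cassette 0.89 [164. 250.] 736 [ 0.605 -0.403  0.01 ] [ 0.554 -0.474 -0.004] [ 0.65  -0.354  0.018]
scene tall_cassette 0.76 [278. 459.] 1386 [0.358 0.258 0.011] [ 0.293  0.193 -0.004] [0.422 0.322 0.017]
scene tall_cassette 0.6 [240. 330.] 1154 [0.592 0.022 0.074] [ 0.541 -0.09  -0.002] [0.624 0.064 0.118]
scene short_cassette 0.88 [184. 290.] 588 [ 0.564 -0.215  0.06 ] [ 0.518 -0.338 -0.002] [ 0.585 -0.173  0.09 ]
scene short_cassette 0.45 [300. 432.] 218 [0.547 0.307 0.182] [ 0.445  0.246 -0.001] [0.558 0.315 0.203]
scene rest_a 0.6 [261. 325.] 809 [0.625 0.044 0.009] [ 0.535 -0.035  0.   ] [0.652 0.076 0.035]
scene rest_a 0.57 [198. 299.] 644 [ 0.581 -0.192  0.009] [ 0.501 -0.271  0.002] [ 0.612 -0.161  0.04 ]
scene stand 0.6 [311. 406.] 3272 [0.558 0.267 0.018] [ 0.433  0.15  -0.004] [0.59  0.34  0.203]
scene press_lever 0.55 [302. 431.] 219 [0.547 0.307 0.181] [ 0.445  0.246 -0.002] [0.558 0.315 0.203]
scene press_lever 0.37 [187. 369.] 119 [ 0.36  -0.119  0.007] [ 0.333 -0.15  -0.003] [ 0.393 -0.09   0.014]
scene dish 0.5 [242. 416.] 263 [0.384 0.108 0.01 ] [ 0.
[... 1910 characters left out ...]
9  0.005] [ 0.328 -0.152 -0.005] [ 0.394 -0.086  0.013]
{'time': 1.0, 'q': array([7.27660348e+01, 4.98011466e+00, 1.00793855e+01, 9.50991513e+01,
       1.08723203e-03, 8.99998499e+01]), 'qd': array([-0.03452958, -0.03996273, -0.02694543, -0.01356714,  0.06609323,
       -0.04740229]), 'joint_efforts': array([ 2.51080106e-03, -5.20104790e+01,  4.64872849e+01,  1.36624105e-03,
        1.17056825e-04, -3.69243580e-06]), 'ee_pos': array([0.16294802, 0.52531568, 0.23128298]), 'tcp_rot': array([-8.99989128e+01, -1.19521473e-04,  7.27661849e+01]), 'wrist_force': array([ 0.41271292, -0.83380276, -0.25037662]), 'torque': array([-0.01093375, -0.00964423,  0.0200264 ]), 'opening': 0.08538588608737635}
```

View pics/scene0.png

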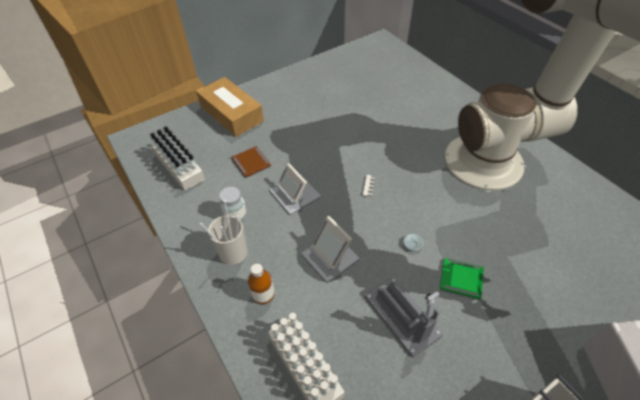

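View pics/side0.png

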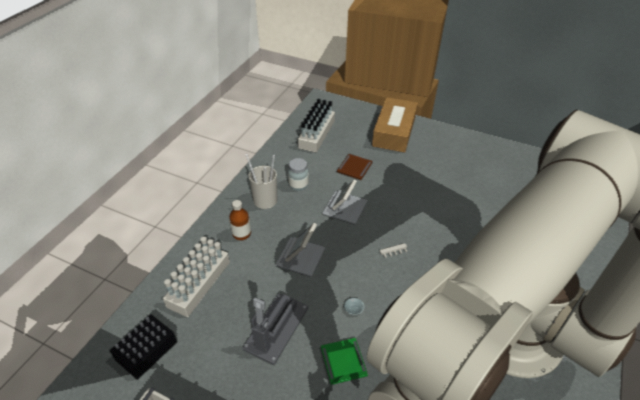

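The white plate at scene (330,240) is the tall one. The white plate at (292,183) is shorter, and the flat brown (250,160) and green (460,279) plates are look-alikes. Next I'll fit poses and check a close crop.

Run:
```python
from h import *
S={}
for c in ['scene','side']:
    z=np.load(f'/tmp/{c}0.npz'); p,d=z['p'],z['d']; W=cloud(c,d); W[d==0]=9
    def box(lo,hi): return np.all((W>lo)&(W<hi),-1)
    # stand base rect
    k=box([.42,.13,.006],[.66,.36,.06]); r=cv2.minAreaRect(W[k][:,:2].astype(np.float32)); print(c,'stand',r, cv2.boxPoints(r).round(3).tolist())
    k=box([.42,.13,.04],[.66,.36,.056]); r=cv2.minAreaRect(W[k][:,:2].astype(np.float32)); print(c,'walls',r)
    k=box([.42,.13,.1],[.66,.36,.23]); q=W[k]; print('post/lever',q.min(0).round(3),q.max(0).round(3),np.array([np.median(q[abs(q[:,2]-h)<.006],0) for h in (.11,.125,.14,.155,.17,.185,.197)]).round(3).tolist())
    k=box([.5,-.06,.005],[.68,.12,.012]); r=cv2.minAreaRect(W[k][:,:2].astype(np.float32)); print(c,'rest',r)
    k=box([.5,-.06,.068],[.65,.1,.13]); q=W[k]; m=np.median(q,0)
    for _ in range(3):
        u,s,v=np.linalg.svd(q-q.mean(0),full_matrices=False); q=q[abs((q-q.mean(0))@v[2])<.004]
    n=v[2]*np.sign(v[2][2]); print('cass n',n.round(3),'c',q.mean(0).round(4),len(q),q.min(0).round(3),q.max(0).round(3),'tilt',np.degrees(np.arcsin(n[2])),'yaw',np.degrees(np.arctan2(n[1],n[0])))
    hx=np.cross(n,[0,0,1]);hx/=np.linalg.norm(hx); t=q@hx; print('h ext',hx.round(3),np.percentile(t,[0,1,50,99,100]).round(4),'topz',np.percentile(q[:,2],99))
p=np.load('/tmp/scene0.npz')['p']; a=p[140:360,260:480][...,::-1]; cv2.imwrite('pics/crop.png',cv2.resize(a,None,fx=2.7,fy=2.7,interpolation=cv2.INTER_CUBIC))
```

```text
scene stand ((0.5410224199295044, 0.2477765828371048), (0.23781105875968933, 0.1873541921377182), 5.480334758758545) [[0.414000004529953, 0.33000001311302185], [0.4320000112056732, 0.14300000667572021], [0.6679999828338623, 0.16599999368190765], [0.6499999761581421, 0.35199999809265137]]
scene walls ((0.5448347330093384, 0.24966561794281006), (0.1523568034172058, 0.03796705603599548), 88.75719451904297)
post/lever [0.526 0.291 0.1  ] [0.564 0.325 0.203] [[0.546, 0.32, 0.106], [0.56, 0.314, 0.127], [0.552, 0.313, 0.138], [0.548, 0.311, 0.154], [0.547, 0.309, 0.17], [0.548, 0.307, 0.187], [0.547, 0.304, 0.199]]
scene rest ((0.5889317393302917, 0.04381415247917175), (0.15303802490234375, 0.17283061146736145), 86.59538269042969)
cass n [0.833 0.072 0.549] c [0.5813 0.0192 0.0913] 624 [ 0.561 -0.029  0.068] [0.601 0.063 0.114] tilt 33.28588061349615 yaw 4.942349158054927
h ext [ 0.086 -0.996  0.   ] [-0.0127 -0.0119  0.0301  0.0776  0.0787] topz 0.11352722485229214
side stand ((0.545769453048706, 0.23769612610340118), (0.15746478736400604, 0.22091341018676758), 19.42836570739746) [[0.4350000023841858, 0.3160000145435333], [0.5080000162124634, 0.10700000077486038], [0.6570000052452087, 0.1599999964237213], [0.5830000042915344, 0.36800000071525574]]
side walls ((0.5413886308670044, 0.250487357378006), (0.15222026407718658, 0.03819023817777634), 88.78815460205078)
post/lever [0.523 0.291 0.1  ] [0.563 0.327 0.203] [[0.541, 0.319, 0.106], [0.537, 0.314, 0.127], [0.537, 0.312, 0.138], [0.542, 0.311, 0.156], [0.543, 0.309, 0.169], [0.541, 0.307, 0.186], [0.542, 0.304, 0.198]]
side rest ((0.583657443523407, 0.030518826097249985), (0.16791287064552307, 0.17222276329994202), 86.70655059814453)
cass n [0.797 0.091 0.597] c [0.5748 0.0231 0.096 ] 195 [ 0.557 -0.026  0.068] [0.597 0.064 0.115] tilt 36.682212686485926 yaw 6.489467796271881
h ext [ 0.113 -0.994  0.   ] [0.0001 0.002  0.0384 0.0896 0.091 ] topz 0.11385634047191255
```

View pics/crop.png

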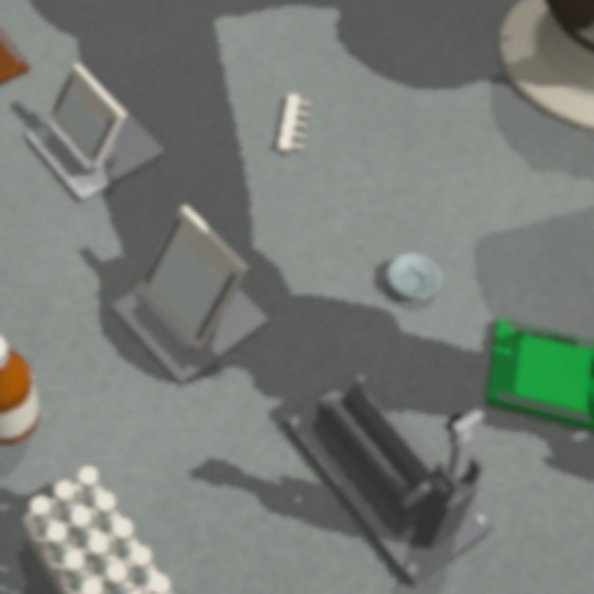

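The crop confirms the tall cassette at scene (330,240), leaning in the nearer rest beside the stand. The lever is raised at about (432,300). Now I'll work out the pre-grasp motion.

```bash
cat >> h.py <<'E'
def frame(yaw,tilt): return R.from_euler('xyz',[-90,-tilt,yaw],degrees=True)
def go(pos,rot):
    o=bot.get_obs(); r0=R.from_euler('xyz',o['tcp_rot'],degrees=True)
    s=(np.array(pos)-o['ee_pos'])/.025; t=(rot*r0.inv()).as_rotvec(degrees=True)/5
    print('t',round(o['time'],2),'shift',s.round(2),'turn',t.round(2),'F',o['wrist_force'].round(1),'open',round(o['opening'],4))
E
python3 - <<'E'
from h import *
f=frame(5,32); a=-f.apply([0,1,0]); print(f.apply(np.eye(3)).round(3), a)
T=np.array([.5838,.0038,.0776]); go(T+.09*a,f)
E
```

```text
[[ 0.845  0.074  0.53 ]
 [ 0.528  0.046 -0.848]
 [-0.087  0.996  0.   ]] [-0.52790276 -0.04618551  0.8480481 ]
t 1.0 shift [ 14.93 -21.03  -3.09] turn [  4.26  -5.28 -13.18] F [ 0.4 -0.8 -0.3] open 0.0854
```

```bash
python3 -m jog '[[0,1.1,-1.6,0.2,0.42,-0.53,-1.32],[0,2.2,-3.2,0.4,0.85,-1.06,-2.64],[0,3.3,-4.8,0.4,1.28,-1.58,-3.96],[0,4.4,-6.4,0.4,1.7,-2.11,-5.27],[0,5.5,-8,0.4,2.13,-2.64,-6.6]]'
python3 -m jog '[[0,1.1,-1.6,0,0.42,-0.53,-1.32],[0,2.2,-3.2,0,0.85,-1.06,-2.64],[0,3.3,-4.8,0,1.28,-1.58,-3.96],[0,4.4,-6.4,0,1.7,-2.11,-5.27],[0,5.5,-8,0,2.13,-2.64,-6.6]]'
python3 - <<'E'
from h import *
f=frame(5,32); a=-f.apply([0,1,0]); T=np.array([.5838,.0038,.0776]); go(T+.09*a,f)
E
```

```text
time: 1.5
ee_pos: [0.3011, 0.3237, 0.2415]
tcp_rot: [-95.1, -16.1, 40.0]
wrist_force: [0.2, -0.5, -0.0]
opening: 0.0852
time: 2.0
ee_pos: [0.4386, 0.1234, 0.242]
tcp_rot: [-89.9, -32.2, 4.6]
wrist_force: [0.9, 1.8, 0.4]
opening: 0.0851
t 2.0 shift [ 3.91 -4.95 -3.52] turn [-0.03  0.04  0.07] F [0.9 1.8 0.4] open 0.0851
```

```bash
python3 -m jog '[[0,1,-1.2,-0.8,0,0,0],[0,2,-2.4,-1.7,0,0,0],[0,3,-3.7,-2.6,0,0,0],[0,3.9,-4.95,-3.5,0,0,0.05],[0,3.9,-4.95,-3.5,0,0,0.05]]'
python3 - <<'E'
from h import *
f=frame(5,32); a=-f.apply([0,1,0]); T=np.array([.5838,.0038,.0776]); go(T+.09*a,f)
o=bot.get_obs(); p,d=bot.camera('wrist'); m=bot.camera_model('wrist'); print(m)
cv2.imwrite('pics/w1.png',p[...,::-1])
v,u=np.mgrid[0:400,0:640]; x=(u-m['cx'])/m['fx']; y=(v-m['cy'])/m['fy']; r=np.hypot(x,y)+1e-9
k=np.tan(r)/r*d; P=np.stack([x*k,y*k,d],-1); M=np.array(m['tool_from_camera']); P=P@M[:3,:3].T+M[:3,3]
np.savez('/tmp/w1.npz',p=p,d=d,P=P)
rr=R.from_euler('xyz',o['tcp_rot'],degrees=True); W=rr.apply(P.reshape(-1,3)).reshape(P.shape)+o['ee_pos']
for g in bot.regions_of('wrist','tall_cassette')[:3]:
    s=g['pixels']&(d>0); q=P[s]; print(g['conf'],g['point'],s.sum())
    if s.sum()<20: continue
    print('tool',np.percentile(q,[1,10,50,90,99],axis=0).round(4).tolist()); print('world',np.percentile(W[s],[1,50,99],axis=0).round(4).tolist())
E
```

```text
time: 2.5
ee_pos: [0.5352, -0.002, 0.1494]
tcp_rot: [-90.0, -31.7, 4.9]
wrist_force: [-0.4, 0.2, -1.0]
opening: 0.0853
t 2.5 shift [0.05 0.07 0.18] turn [-0.   -0.06  0.02] F [-0.4  0.2 -1. ] open 0.0853
{'fx': 309.70691628693146, 'fy': 309.70691628693146, 'cx': 323.897021827362, 'cy': 194.79032355735444, 'tool_from_camera': array([[ 9.99998927e-01,  1.17727939e-03,  8.72214229e-04,
         4.64328154e-04],
       [-4.86695811e-04, -2.94588957e-01,  9.55623937e-01,
        -1.42443165e-01],
       [ 1.38198104e-03, -9.55623336e-01, -2.94588068e-01,
         7.53071515e-02],
       [ 0.00000000e+00,  0.00000000e+00,  0.00000000e+00,
         1.00000000e+00]])}
0.65 [188.1, 333.7] 2241
tool [[-0.0001, 0.0491, -0.0681], [0.0014, 0.0499, -0.0205], [0.0056, 0.0508, 0.0204], [0.0098, 0.0751, 0.0553], [0.011, 0.1756, 0.06]]
world [[0.5592, -0.0608, 0.0007], [0.5662, 0.0214, 0.1091], [0.6327, 0.0631, 0.1122]]
```

View pics/w1.png

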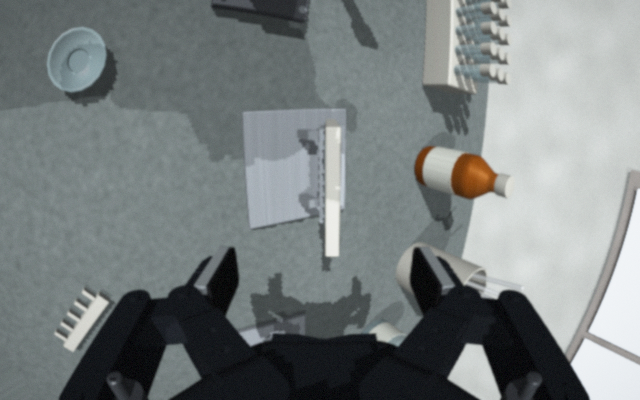

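The wrist view shows the plate's top edge at columns 328–340, rows 122–258. It is parallel to the jaws and 5.5 mm towards tool +x, so I'll correct that and advance.

```bash
python3 -m jog '[[0,0.19,0.02,0.12,0,0.06,0],[0,0.65,0.06,-0.62,0,0.06,0],[0,1.1,0.1,-1.4,0,0.06,0],[0,1.6,0.14,-2.2,0,0.06,0],[0,2.05,0.18,-2.9,0,0.06,0]]' 40
python3 -m jog '[[0,0,0,0,0,0,0],[1,0,0,0,0,0,0],[1,0,0,0,0,0,0],[1,0,0,0,0,0,0],[1,0,0,0,0,0,0]]' 40
python3 -m jog '[[1,0,0,0,0,0,0],[1,0,0,0,0,0,0],[1,0,0,0,0,0,0],[1,0,0,0,0,0,0],[1,0,0,0,0,0,0]]' 40
```

```text
time: 3.1
ee_pos: [0.5878, 0.0078, 0.0823]
tcp_rot: [-89.9, -31.8, 5.3]
wrist_force: [-0.9, -0.2, 0.4]
opening: 0.085
time: 3.6
ee_pos: [0.5869, 0.0061, 0.0825]
tcp_rot: [-89.9, -31.8, 5.1]
wrist_force: [0.0, 0.7, -0.4]
opening: 0.028
time: 4.1
ee_pos: [0.5869, 0.006, 0.0818]
tcp_rot: [-89.9, -31.8, 5.1]
wrist_force: [-5.6, -0.5, 6.9]
opening: 0.0097
```

```bash
python3 -m jog '[[1,-0.1,0,0.15,0,0,0],[1,-0.4,-0.03,0.6,0,0,0],[1,-0.8,-0.07,1.3,0,0,0],[1,-1.3,-0.11,2.1,0,0,0],[1,-1.8,-0.15,2.9,0,0,0]]' 60
python3 - <<'E'
from h import *
go([.543,.10,.21],frame(-1.2,0))
o=bot.get_obs(); p,d=bot.camera('wrist'); cv2.imwrite('pics/w2.png',p[...,::-1])
E
```

```text
time: 4.6
ee_pos: [0.5407, 0.0022, 0.1538]
tcp_rot: [-89.9, -31.6, 5.1]
wrist_force: [0.9, -0.1, -1.9]
opening: 0.0094
t 4.6 shift [0.09 3.91 2.25] turn [-0.23  6.33 -1.24] F [ 0.9 -0.1 -1.9] open 0.0094
```

View pics/w2.png

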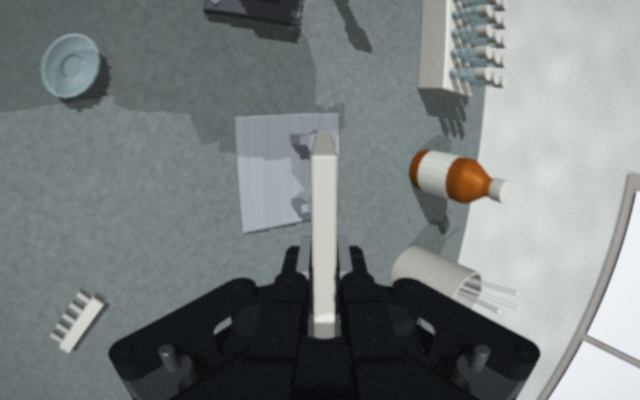

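The plate is held squarely between the fingers (columns 312–336), clear of the rest. Next I'll lift, bring it upright and move towards the stand.

```bash
python3 -m jog '[[1,0,0.5,0.8,-0.05,1.3,-0.25],[1,0,1.3,1.6,-0.1,2.6,-0.5],[1,0,2.2,2.25,-0.15,3.9,-0.75],[1,0,3.1,2.25,-0.2,5.2,-1],[1,0.1,3.9,2.25,-0.23,6.33,-1.24]]'
python3 -m jog '[[1,0,0,0,0,0,0],[1,0,0,0,0,0,0]]'
cat >> h.py <<'E'
def wrist(fn=None):
    o=bot.get_obs(); p,d=bot.camera('wrist'); m=bot.camera_model('wrist')
    if fn: cv2.imwrite(fn,p[...,::-1])
    v,u=np.mgrid[0:400,0:640]; x=(u-m['cx'])/m['fx']; y=(v-m['cy'])/m['fy']; r=np.hypot(x,y)+1e-9
    k=np.tan(r)/r*d; P=np.stack([x*k,y*k,d],-1); M=np.array(m['tool_from_camera']); P=P@M[:3,:3].T+M[:3,3]
    W=R.from_euler('xyz',o['tcp_rot'],degrees=True).apply(P.reshape(-1,3)).reshape(P.shape)+o['ee_pos']
    W[d<=0]=9; return p,d,P,W
E
python3 - <<'E'
from h import *
p,d,P,W=wrist('pics/w3.png'); np.savez('/tmp/w3.npz',p=p,W=W,P=P)
go([.543,.10,.21],frame(-1.2,0)); print(bot.get_obs()['tcp_rot'])
# held plate visible (tool coords) top edge
k=(abs(P[...,0])<.02)&(P[...,1]<-.02)&(P[...,1]>-.05)&(P[...,2]<.08)&(P[...,2]>.0); print('top edge', np.percentile(P[k],[2,50,98],axis=0).round(4).tolist() if k.any() else 0)
for y0 in (.19,.21,.23,.25,.27):
    for lo,hi in((.04,.056),):
        k=(abs(W[...,1]-y0)<.006)&(W[...,2]>lo)&(W[...,2]<hi)&(abs(W[...,0]-.543)<.05); print(y0,np.round(np.sort(W[k][:,0])[::6],3))
E
```

```text
time: 5.15
ee_pos: [0.5448, 0.101, 0.2105]
tcp_rot: [-90.0, 0.1, -1.3]
wrist_force: [1.0, -0.4, -1.7]
opening: 0.0094
time: 5.35
ee_pos: [0.5447, 0.1001, 0.208]
tcp_rot: [-90.0, 0.1, -1.2]
wrist_force: [0.1, -0.6, -0.9]
opening: 0.0091
t 5.4 shift [-0.05  0.02  0.03] turn [ 0.    0.01 -0.  ] F [-0.2 -0.3 -0.4] open 0.0092
[-9.00200275e+01 -4.82896184e-02 -1.18984269e+00]
top edge [[-0.0162, -0.0489, 0.0015], [0.0005, -0.0345, 0.0143], [0.017, -0.0216, 0.0564]]
0.19 [0.525 0.525 0.527 0.527 0.528 0.528 0.529 0.529 0.53  0.53  0.531 0.531
 0.532 0.532 0.533 0.533 0.533 0.534 0.534 0.535 0.535 0.535 0.536 0.536
 0.537 0.537 0.538 0.538 0.551 0.551 0.552 0.552 0.553 0.553 0.554 0.554
 0.554 0.555 0.555 0.556 0.556 0.556 0.557 0.557 0.557 0.558 0.558 0.559
 0.559 0.56  0.56  0.561 0.561 0.563 0.563]
0.21 [0.526 0.526 0.527 0.527 0.528 0.528 0.529 0.529 0.53  0.53  0.531 0.531
 0.532 0.532 0.533 0.533 0.534 0.534 0.534 0.535 0.535 0.536 0.536 0.537
 0.537 0.538 0.538 0.551 0.551 0.552 0.552 0.553 0.553 0.554 0.554 0.555
 0.555 0.556 0.556 0.557 0.557 0.558 0.558 0.559 0.559 0.56  0.56  0.5
[... 266 characters left out ...]
0.556 0.556 0.557 0.557 0.558 0.559 0.559 0.56  0.56  0.561 0.561
 0.562 0.562 0.563]
0.25 [0.527 0.527 0.528 0.528 0.529 0.529 0.53  0.53  0.531 0.531 0.532 0.532
 0.533 0.533 0.534 0.534 0.535 0.536 0.536 0.537 0.537 0.537 0.538 0.538
 0.539 0.552 0.552 0.553 0.553 0.554 0.554 0.555 0.555 0.556 0.556 0.557
 0.557 0.558 0.558 0.559 0.559 0.559 0.56  0.56  0.561 0.561 0.562 0.563
 0.563 0.564 0.564]
0.27 [0.527 0.527 0.528 0.529 0.529 0.53  0.53  0.531 0.531 0.532 0.532 0.532
 0.533 0.534 0.534 0.535 0.535 0.536 0.536 0.537 0.537 0.538 0.539 0.539
 0.552 0.552 0.553 0.553 0.554 0.554 0.555 0.555 0.556 0.556 0.557 0.557
 0.558 0.558 0.559 0.559 0.56  0.561 0.561 0.562 0.562 0.563 0.563 0.564]
```

View pics/w3.png

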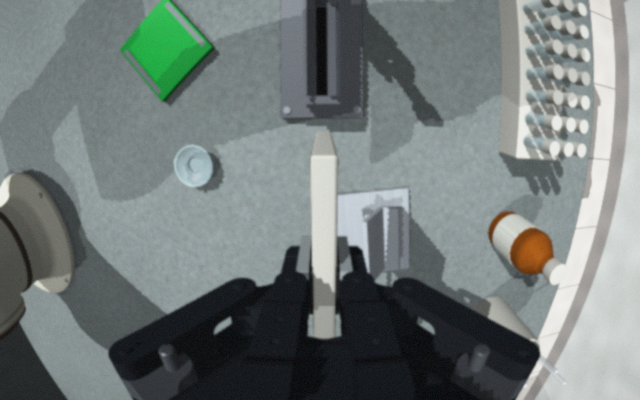

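The slot (columns 307–328) is in line with the held plate (312–336). I'll measure along the slot before going over.

Run:
```python
from h import *
z=np.load('/tmp/w3.npz'); W,P=z['W'],z['P']
for x0 in (.515,.53,.56,.575):
    k=(abs(W[...,0]-x0)<.006)&(W[...,2]>.008)&(W[...,2]<.016)&(W[...,1]>.12)&(W[...,1]<.3); print('base y0',x0,np.percentile(W[k][:,1],[0,1,3]).round(4))
    k=(abs(W[...,0]-x0)<.006)&(W[...,2]>.035)&(W[...,2]<.06)&(W[...,1]>.12)&(W[...,1]<.3); print('wall',np.percentile(W[k][:,1],[0,1,3]).round(4) if k.any() else 0)
k=(abs(P[...,0])<.007)&(P[...,1]<-.025)&(P[...,1]>-.045)&(P[...,2]<.09)&(P[...,2]>.02); q=P[k]
print('plate far end z',np.percentile(q[:,2],[90,97,99,100]),'x',np.percentile(q[q[:,2]>.035][:,0],[1,50,99]),'y',np.percentile(q[q[:,2]>.035][:,1],[1,10,50,90,99]))
k=(W[...,1]>.28)&(W[...,1]<.36)&(abs(W[...,0]-.545)<.03)&(W[...,2]>.1)&(W[...,2]<.25); print('lever',k.sum(), W[k].min(0) if k.any() else '',W[k].max(0) if k.any() else '')
```

```text
base y0 0.515 [0.1596 0.1608 0.1632]
wall 0
base y0 0.53 [0.1592 0.1592 0.1593]
wall [0.1746 0.1755 0.1773]
base y0 0.56 [0.1586 0.1587 0.1587]
wall [0.1742 0.1752 0.1781]
base y0 0.575 [0.1585 0.1597 0.1619]
wall 0
plate far end z [0.05456725 0.05649704 0.0567713  0.05702946] x [-0.00426727  0.00053885  0.00534871] y [-0.03571408 -0.03509795 -0.03429048 -0.0331651  -0.026132  ]
lever 0
```

```bash
python3 -m jog '[[1,0,1.5,0,0,0,0],[1,0,3,0,0,0,0],[1,0,4.2,0,0,0,0],[1,0,4.9,0,0,0,0],[1,0,4.9,0,0,0,0]]'
python3 -m jog '[[1,0,0,0,0,0,0],[1,0,0,-0.8,0,0,0],[1,0,0,-1.6,0,0,0],[1,0,0,-2.4,0,0,0],[1,0,0,-2.4,0,0,0]]'
python3 - <<'E'
from h import *
go([.5447,.222,.0775],frame(-1.1,0))
p,d,P,W=wrist('pics/w4.png'); np.savez('/tmp/w4.npz',p=p,W=W,P=P)
for y0 in (.285,.29):
  k=(abs(W[...,1]-y0)<.004)&(W[...,2]>.03)&(W[...,2]<.056)&(abs(W[...,0]-.543)<.03); print(y0,np.sort(W[k][:,0])[::4].round(3))
E
```

```text
time: 5.9
ee_pos: [0.5437, 0.2232, 0.2109]
tcp_rot: [-89.9, -0.2, -1.1]
wrist_force: [0.0, -0.7, -0.6]
opening: 0.0091
time: 6.4
ee_pos: [0.5432, 0.2203, 0.1477]
tcp_rot: [-90.1, 0.1, -1.3]
wrist_force: [-0.1, -1.5, -1.5]
opening: 0.009
t 6.4 shift [ 0.06  0.07 -2.81] turn [ 0.02 -0.03  0.04] F [-0.1 -1.5 -1.5] open 0.009
0.285 [0.526 0.527 0.528 0.528 0.528 0.528 0.529 0.529 0.53  0.53  0.531 0.531
 0.531 0.532 0.532 0.532 0.533 0.533 0.534 0.534 0.534 0.535 0.536 0.536
 0.536 0.537 0.537 0.538 0.539 0.539 0.54  0.542 0.544 0.545 0.547 0.548
 0.551 0.552 0.552 0.553 0.554 0.554 0.554 0.555 0.555 0.555 0.556 0.556
 0.557 0.557 0.558 0.558 0.559 0.559 0.559 0.56  0.56  0.561 0.561 0.561
 0.562 0.562 0.563 0.563 0.563 0.563]
0.29 [0.526 0.526 0.527 0.527 0.528 0.529 0.532 0.556 0.562 0.563 0.563]
```

View pics/w4.png

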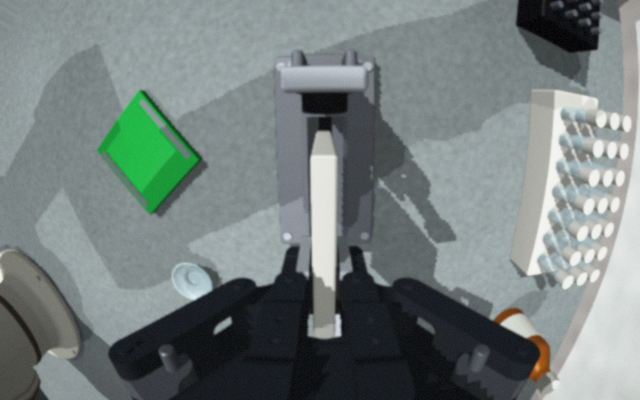

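Plate (columns 312–336) lies over the slot, with the lever and pad (row 90) clear beyond its far end. Lowering it now.

```bash
python3 -m jog '[[1,0.06,0.06,-0.4,0,0,0.04],[1,0.06,0.06,-0.8,0,0,0.04],[1,0.06,0.06,-1.2,0,0,0.04],[1,0.06,0.06,-1.5,0,0,0.04],[1,0.06,0.06,-1.8,0,0,0.04]]'
python3 -m jog '[[1,0,0,-0.2,0,0,0],[1,0,0,-0.4,0,0,0],[1,0,0,-0.6,0,0,0],[1,0,0,-0.75,0,0,0],[1,0,0,-0.85,0,0,0]]'
python3 -m jog '[[1,0,0,-0.05,0,0,0],[1,0,0,-0.1,0,0,0]]'
python3 - <<'E'
from h import *
go([.5447,.222,.0775],frame(-1.1,0))
E
```

```text
time: 6.95
ee_pos: [0.5455, 0.2238, 0.1043]
tcp_rot: [-90.0, -0.0, -1.0]
wrist_force: [-1.9, 0.7, -0.3]
opening: 0.0092
time: 7.45
ee_pos: [0.5455, 0.2238, 0.0835]
tcp_rot: [-90.0, -0.0, -1.0]
wrist_force: [-3.5, -0.3, 0.1]
opening: 0.009
time: 7.65
ee_pos: [0.5455, 0.2238, 0.0813]
tcp_rot: [-90.0, -0.0, -1.0]
wrist_force: [-3.6, 0.5, 1.4]
opening: 0.009
t 7.65 shift [-0.03 -0.07 -0.15] turn [-0.    0.01 -0.02] F [-3.6  0.5  1.4] open 0.009
```

```bash
python3 -m jog '[[1,-0.02,0,-0.05,0,0,0],[1,-0.03,0,-0.1,0,0,0],[1,-0.03,0,-0.1,0,0,0]]'
python3 -m jog '[[1,0,0,-0.04,0,0,0],[1,0,0,-0.04,0,0,0]]'
python3 -m jog '[[1,0,0,-0.04,0,0,0],[1,0,0,-0.04,0,0,0]]'
```

```text
time: 7.95
ee_pos: [0.5452, 0.2238, 0.0786]
tcp_rot: [-90.0, -0.1, -1.0]
wrist_force: [-1.3, -0.5, -0.7]
opening: 0.0094
time: 8.15
ee_pos: [0.5452, 0.2238, 0.0778]
tcp_rot: [-90.0, -0.1, -1.0]
wrist_force: [-0.0, 0.3, -1.9]
opening: 0.0092
time: 8.35
ee_pos: [0.5453, 0.2237, 0.0777]
tcp_rot: [-90.0, -0.1, -1.0]
wrist_force: [-2.2, -1.8, 3.8]
opening: 0.0089
```

```bash
python3 -m jog '[[1,0,0,-0.04,0,0,0],[1,0,0,-0.04,0,0,0]]'
python3 - <<'E'
from h import *
p,d,P,W=wrist()
k=(abs(W[...,0]-.545)<.006)&(W[...,2]>.1)&(W[...,2]<.13)&(W[...,1]>.245)&(W[...,1]<.282); print(k.sum(),np.percentile(W[k],[2,50,98],axis=0).round(4))
go([.5447,.222,.0775],frame(-1.1,0))
E
```

```text
time: 8.55
ee_pos: [0.5454, 0.2237, 0.0776]
tcp_rot: [-90.0, -0.2, -1.0]
wrist_force: [-3.8, -3.3, 10.3]
opening: 0.0094
1992 [[0.5416 0.2457 0.1107]
 [0.5463 0.261  0.1121]
 [0.5509 0.2749 0.1133]]
t 8.6 shift [-0.03 -0.07 -0.  ] turn [-0.    0.03 -0.01] F [-4.  -3.1 11.2] open 0.0089
```

Seated: the top edge is at z = 0.112 and the foot pushes back 10 N. Releasing and rising.

```bash
python3 -m jog '[[1,0,0,0.06,0,0,0],[0.5,0,0,0.06,0,0,0],[0,0,0,0.06,0,0,0],[0,0,0,0.06,0,0,0],[0,0,0,0.06,0,0,0]]'
python3 -m jog '[[0,0,0,0,0,0,0],[0,0,0,0.5,0,0,0],[0,0,0,1.5,0,0,0],[0,0,0,3,0,0,0],[0,0,0,4.7,0,0,0]]'
python3 -m jog '[[1,0,0,2.5,0,0,0],[1,0,1.6,2.5,0,0,0],[1,0,3.2,2.5,0,0,0],[1,0,4.8,2.5,0,0,0],[1,0,5.2,2.5,0,0,0]]'
python3 - <<'E'
from h import *
z=np.load('/tmp/w4.npz'); W=z['W']
k=(W[...,1]>.28)&(W[...,1]<.36)&(abs(W[...,0]-.545)<.03)&(W[...,2]>.1)&(W[...,2]<.25);q=W[k]
for h in np.arange(.13,.21,.01):
    s=q[abs(q[:,2]-h)<.004]
    if len(s): print(h.round(2),len(s),s.min(0).round(4),s.max(0).round(4))
go([.545,.345,.187],frame(-1.1,0))
p,d=bot.camera('scene'); W=cloud('scene',d); W[d==0]=9
a=p[200:360,320:520][...,::-1]; cv2.imwrite('pics/s2.png',cv2.resize(a,None,fx=3.5,fy=3.5,interpolation=cv2.INTER_CUBIC))
k=(abs(W[...,0]-.545)<.008)&(W[...,2]>.06)&(W[...,2]<.13)&(W[...,1]>.18)&(W[...,1]<.285);print('plate',k.sum(),np.percentile(W[k],[1,50,99],axis=0).round(3))
E
```

```text
time: 9.1
ee_pos: [0.545, 0.2238, 0.0771]
tcp_rot: [-90.0, -0.1, -1.0]
wrist_force: [-0.1, -0.1, 0.1]
opening: 0.067
time: 9.6
ee_pos: [0.5444, 0.2236, 0.1962]
tcp_rot: [-90.0, -0.0, -1.0]
wrist_force: [0.5, 0.7, -0.5]
opening: 0.0853
time: 10.1
ee_pos: [0.5444, 0.3571, 0.2574]
tcp_rot: [-90.0, -0.1, -0.9]
wrist_force: [0.4, -0.2, -0.0]
opening: 0.0122
0.13 66 [0.527  0.3002 0.1261] [0.5645 0.3202 0.1338]
0.14 377 [0.5299 0.3004 0.136 ] [0.5621 0.3222 0.1399]
0.15 1 [0.5428 0.3121 0.1538] [0.5428 0.3121 0.1538]
0.18 41 [0.5378 0.2925 0.1814] [0.5531 0.2987 0.184 ]
0.19 779 [0.5389 0.2916 0.186 ] [0.5525 0.3078 0.1911]
0.2 2266 [0.5324 0.2986 0.196 ] [0.5587 0.3069 0.2019]
t 10.1 shift [ 0.03 -0.49 -2.82] turn [-0.01  0.01 -0.05] F [ 0.4 -0.2 -0. ] open 0.0122
plate 556 [[0.539 0.191 0.061]
 [0.549 0.238 0.098]
 [0.551 0.28  0.115]]
```

View pics/s2.png

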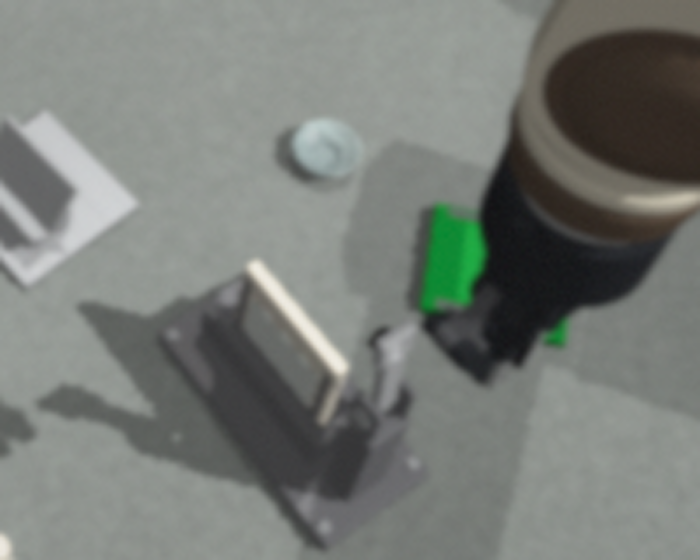

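The cassette stands upright in the bay (crop about (290,340)), with the lever up. Now I'll bring the shut fingers down behind the lever.

```bash
python3 -m jog '[[1,0.03,-0.3,-0.7,0,0,0],[1,0.03,-0.3,-1.7,0,0,0],[1,0.03,-0.3,-2.8,0,0,0],[1,0.03,-0.5,-2.8,0,0,0],[1,0.03,-0.5,-2.8,0,0,0]]'
python3 -m jog '[[1,0,-0.3,0,0,0,0],[1,0,-0.6,0,0,0,0],[1,0,-0.9,0,0,0,0],[1,0,-1.2,0,0,0,0],[1,0,-1.2,0,0,0,0]]'
python3 - <<'E'
from h import *
for th in (20,40,60,75):
    t=np.radians(th); print(th); go([.545,.323-.064*np.sin(t)+.004*np.cos(t),.124+.064*np.cos(t)+.004*np.sin(t)],frame(-1.1,0))
p,d,P,W=wrist('pics/w5.png')
k=(W[...,1]>.23)&(W[...,1]<.31)&(abs(W[...,0]-.545)<.02)&(W[...,2]>.165)&(W[...,2]<.22)&(P[...,1]<0.03);q=W[k];print(k.sum(),q.min(0),q.max(0))
E
```

```text
time: 10.65
ee_pos: [0.5457, 0.3399, 0.1884]
tcp_rot: [-90.0, -0.1, -1.1]
wrist_force: [-0.0, -0.1, 0.9]
opening: 0.0002
time: 11.15
ee_pos: [0.5459, 0.3103, 0.1878]
tcp_rot: [-90.0, -0.1, -1.1]
wrist_force: [0.5, 0.2, -0.3]
opening: -0.0
20
t 11.15 shift [-0.04 -0.22 -0.09] turn [-0.    0.02 -0.01] F [ 0.5  0.2 -0.3] open -0.0
40
t 11.15 shift [-0.04 -1.01 -0.49] turn [-0.    0.02 -0.01] F [ 0.5  0.2 -0.3] open -0.0
60
t 11.15 shift [-0.04 -1.63 -1.13] turn [-0.    0.02 -0.01] F [ 0.5  0.2 -0.3] open -0.0
75
t 11.15 shift [-0.04 -1.92 -1.74] turn [-0.    0.02 -0.01] F [ 0.5  0.2 -0.3] open -0.0Traceback (most recent call last):
  File "<stdin>", line 5, in <module>
    return umr_minimum(a, axis, None, out, keepdims, initial, where)
ValueError: zero-size array to reduction operation minimum which has no identity
```

View pics/w5.png

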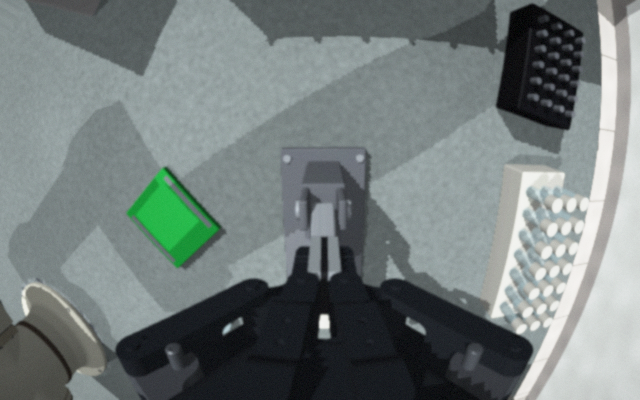

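The fingertips (about (325,260)) are against the lever, which now leans towards the bay. I'll continue along the arc.

```bash
python3 -m jog '[[1,-0.03,-0.22,-0.09,0,0,0],[1,-0.03,-0.6,-0.27,0,0,0],[1,-0.03,-1,-0.5,0,0,0],[1,-0.03,-1.33,-0.78,0,0,0],[1,-0.03,-1.63,-1.13,0,0,0]]'
python3 -m jog '[[1,0,-0.15,-0.25,0,0,0],[1,0,-0.29,-0.6,0,0,0],[1,0,-0.29,-0.6,0,0,0]]'
python3 - <<'E'
from h import *
for th in (80,86,90):
    t=np.radians(th); print(th); go([.545,.323-.064*np.sin(t)+.004*np.cos(t),.124+.064*np.cos(t)+.004*np.sin(t)],frame(-1.1,0))
p,d=bot.camera('scene'); W=cloud('scene',d); W[d==0]=9
a=p[240:360,360:480][...,::-1]; cv2.imwrite('pics/s3.png',cv2.resize(a,None,fx=4,fy=4,interpolation=cv2.INTER_CUBIC))
E
```

```text
time: 11.7
ee_pos: [0.5449, 0.2696, 0.1584]
tcp_rot: [-90.0, -0.1, -1.0]
wrist_force: [-0.2, 2.1, 0.4]
opening: 0.0002
time: 12.0
ee_pos: [0.5445, 0.2626, 0.1424]
tcp_rot: [-90.1, 0.0, -1.0]
wrist_force: [-0.6, -0.2, -0.3]
opening: 0.0003
80
t 12.0 shift [ 0.02 -0.08 -0.13] turn [ 0.01 -0.01 -0.01] F [-0.6 -0.2 -0.3] open 0.0003
86
t 12.0 shift [ 0.02 -0.13 -0.4 ] turn [ 0.01 -0.01 -0.01] F [-0.6 -0.2 -0.3] open 0.0003
90
t 12.0 shift [ 0.02 -0.15 -0.58] turn [ 0.01 -0.01 -0.01] F [-0.6 -0.2 -0.3] open 0.0003
```

View pics/s3.png

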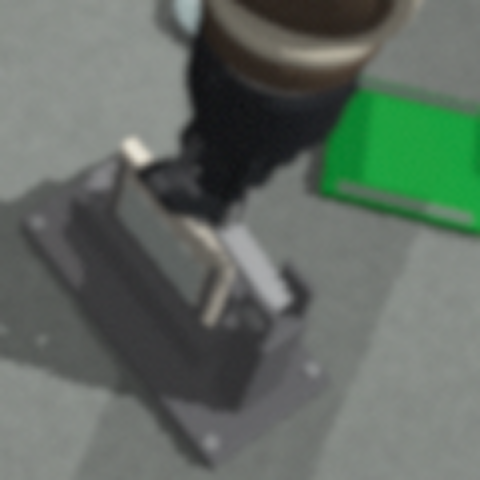

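The lever is well down under the fingertips and the cassette is still upright. I'll press down the rest in small steps, watching the force.

```bash
python3 -m jog '[[1,0.02,-0.08,-0.13,0,0,0],[1,0.02,-0.12,-0.27,0,0,0],[1,0.02,-0.13,-0.4,0,0,0],[1,0.02,-0.13,-0.4,0,0,0]]'
python3 -m jog '[[1,0,0,-0.08,0,0,0],[1,0,0,-0.12,0,0,0],[1,0,0,-0.12,0,0,0]]'
python3 -m jog '[[1,0,0,-0.04,0,0,0],[1,0,0,-0.04,0,0,0]]'
```

```text
time: 12.45
ee_pos: [0.5453, 0.26, 0.1335]
tcp_rot: [-90.0, -0.0, -1.0]
wrist_force: [0.4, -0.9, 0.3]
opening: 0.0001
time: 12.75
ee_pos: [0.5454, 0.2601, 0.1309]
tcp_rot: [-90.0, -0.1, -1.0]
wrist_force: [-0.1, 1.3, 0.3]
opening: -0.0003
time: 12.95
ee_pos: [0.5455, 0.2601, 0.13]
tcp_rot: [-90.0, -0.1, -1.0]
wrist_force: [-0.6, -0.6, -0.3]
opening: 0.0
```

```bash
python3 -m jog '[[1,0,0,-0.04,0,0,0],[1,0,0,-0.04,0,0,0]]'
python3 -m jog '[[1,0,0,-0.04,0,0,0],[1,0,0,-0.04,0,0,0]]'
python3 -m jog '[[1,0,0,-0.04,0,0,0],[1,0,0,-0.04,0,0,0]]'
```

```text
time: 13.15
ee_pos: [0.5455, 0.2601, 0.1289]
tcp_rot: [-90.0, -0.1, -1.0]
wrist_force: [-0.3, -0.1, -0.1]
opening: 0.0
time: 13.35
ee_pos: [0.5455, 0.2601, 0.1281]
tcp_rot: [-90.0, -0.1, -1.0]
wrist_force: [-0.1, 0.0, 1.2]
opening: 0.0001
time: 13.55
ee_pos: [0.5455, 0.2601, 0.128]
tcp_rot: [-90.0, -0.1, -1.0]
wrist_force: [-1.0, -1.4, 7.2]
opening: 0.0
```

Firm contact came at z = 0.128, where the level lever was predicted. A slight extra press, then retreat upwards and check.

```bash
python3 -m jog '[[1,0,0,-0.03,0,0,0],[1,0,0,-0.03,0,0,0]]'
python3 -m jog '[[1,0,0,0.2,0,0,0],[1,0,0,1,0,0,0],[1,0,0,2.5,0,0,0],[1,0,-1.4,4.2,0,0,0],[1,0,-3,4.2,0,0,0]]'
python3 -m jog '[[1,0,0,0,0,0,0],[1,0,0,0,0,0,0]]'
python3 - <<'E'
from h import *
p,d,P,W=wrist('pics/w6.png')
for y0 in np.arange(.24,.305,.008):
    k=(abs(W[...,1]-y0)<.003)&(abs(W[...,0]-.545)<.006)&(W[...,2]>.08)&(W[...,2]<.16); 
    if k.any(): print(y0.round(3),np.percentile(W[k][:,2],[5,50,95]).round(4))
k=(abs(W[...,0]-.545)<.006)&(W[...,2]>.1)&(W[...,2]<.118)&(W[...,1]>.18)&(W[...,1]<.235); print('plate',np.percentile(W[k],[2,50,98],axis=0).round(4))
for c in ['scene','side']:
    q,d=bot.camera(c); W=cloud(c,d)
    for l in ['short_cassette','dish','comb','reagent_bottle','jar']:
        for r in bot.regions_of(c,l)[:1]:
            k=r['pixels']&(d>0); print(c,l,round(r['conf'],2),np.round(np.median(W[k],0),3))
E
```

```text
time: 13.75
ee_pos: [0.5456, 0.2601, 0.128]
tcp_rot: [-90.0, -0.2, -1.0]
wrist_force: [-3.5, -1.5, 11.0]
opening: -0.0001
time: 14.25
ee_pos: [0.5464, 0.186, 0.236]
tcp_rot: [-89.9, -0.4, -0.9]
wrist_force: [1.0, -0.8, -0.0]
opening: -0.0002
time: 14.45
ee_pos: [0.5456, 0.1844, 0.2314]
tcp_rot: [-90.0, -0.1, -1.1]
wrist_force: [-0.3, -0.3, -0.5]
opening: -0.0002
0.24 [0.1273 0.1283 0.1293]
0.248 [0.127  0.1282 0.1294]
0.256 [0.127  0.1281 0.1294]
0.264 [0.1271 0.1284 0.1294]
0.272 [0.1271 0.1282 0.1292]
0.28 [0.1268 0.1281 0.1292]
0.288 [0.1269 0.128  0.1294]
0.296 [0.127  0.1279 0.1292]
0.304 [0.1267 0.1278 0.129 ]
plate [[0.5406 0.1913 0.1107]
 [0.5453 0.2129 0.1122]
 [0.5498 0.2333 0.1137]]
scene short_cassette 0.91 [ 0.564 -0.214  0.061]
scene dish 0.73 [0.385 0.109 0.01 ]
scene comb 0.43 [ 0.364 -0.115  0.006]
scene reagent_bottle 0.87 [0.797 0.028 0.081]
scene jar 0.6 [ 0.737 -0.232  0.078]
side short_cassette 0.78 [ 0.554 -0.21   0.071]
side dish 0.74 [0.388 0.106 0.009]
side comb 0.58 [ 0.366 -0.116  0.006]
side reagent_bottle 0.63 [0.779 0.028 0.072]
side jar 0.63 [0.527 0.29  0.021]
```

View pics/w6.png

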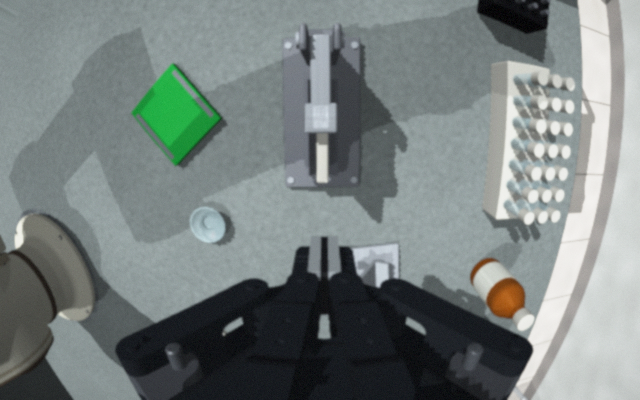

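The lever lies level: its top face is flat at z = 0.128 over 64 mm. It rests on the cassette top at (320,160), and the gripper is clear.

```bash
python3 -c "
from workcell import bot; print(bot.job_done())"
```

```text
the job is handed in; nothing more can be done
None
```

The tall cassette is standing in the bay of the casting stand with the press lever down on its top edge, and I handed the job in at about 15 s of the 64 s allowed. I gripped it at its free upper part, tilted 32° to match the rest, and let it down upright. I stopped when the foot pushed back with about 10 N. I then swung the lever down with the shut fingertips until the pad met the top edge (about 11 N) and backed away.

**Last checks:**
- **Cassette:** its top edge is at z = 0.112 m, as expected for a seated foot. It lies within about 2 mm of the bay centre in x and y.
- **Lever:** its top face is level to within about 0.5 mm over 64 mm, so its angle is about 1.57 rad. I judged this from depth readings, as the joint angle itself cannot be read.
- **Short cassette and bystanders:** the short cassette, dish, comb, bottle and jar show no shift beyond measurement noise.
- **Gripper:** clear of everything, with the wrist force near zero.

**One check disagreed:** the side camera's "jar" detection landed on the stand, which I took as a false report. The scene camera shows the jar where it was.

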